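Find the concealed catch and pop the battery door

TASK

The battery door of the power pack on the desk is held by a concealed push catch: it is one of the four identical flush pads in the row along the near side of the flat top, and the other three are blanks that barely give. Feel gently over the pads with the closed fingertips for the one that sinks in and stays in, press it fully in so that the battery door pops ajar, then take the hand away and leave it so. Do not touch the door itself, pick nothing up, and leave the bottle, weight, tweezers and marker round the pack where they are.

Things in the scene. Friction and masses are not known exactly. Their poses are not given: they have to be found in the camera images.
- power_pack: Fixed light-coloured power pack, 170 (x) by 260 (y) by 45 mm high, flat on top, standing on the desk. Origin at the centre of its underside; x points from the pad row to the door, y along the pad row, z up. Its pad row (the side towards the robot) lies 45 mm to -x of the centre; the black battery door fills the other half of the top. Its place and its yaw (up to 0.25 rad) vary.
- slot_1 (a point): Centre of the upper face of pad 1 of 4 as found, 45 mm above the desk, at x = -45 mm, y = +90 mm in the pack's frame. The catch may be under any of the four. Each pad is a grey plate 46 (x) by 52 (y) mm, level with the panel, 1.5 mm gap round it, 60 mm from pad to pad. All sit on stiff rubber: pushed, they yield 1 mm per 8 N and come back up; only the catch also sinks for good. This point does not sink.
- slot_2 (a point): Centre of the upper face of pad 2 of 4 as found, 45 mm above the desk, at x = -45 mm, y = +30 mm in the pack's frame. The catch may be under any of the four. Each pad is a grey plate 46 (x) by 52 (y) mm, level with the panel, 1.5 mm gap round it, 60 mm from pad to pad. All sit on stiff rubber: pushed, they yield 1 mm per 8 N and come back up; only the catch also sinks for good. This point does not sink.
- slot_3 (a point): Centre of the upper face of pad 3 of 4 as found, 45 mm above the desk, at x = -45 mm, y = -30 mm in the pack's frame. The catch may be under any of the four. Each pad is a grey plate 46 (x) by 52 (y) mm, level with the panel, 1.5 mm gap round it, 60 mm from pad to pad. All sit on stiff rubber: pushed, they yield 1 mm per 8 N and come back up; only the catch also sinks for good. This point does not sink.
- slot_4 (a point): Centre of the upper face of pad 4 of 4 as found, 45 mm above the desk, at x = -45 mm, y = -90 mm in the pack's frame. The catch may be under any of the four. Each pad is a grey plate 46 (x) by 52 (y) mm, level with the panel, 1.5 mm gap round it, 60 mm from pad to pad. All sit on stiff rubber: pushed, they yield 1 mm per 8 N and come back up; only the catch also sinks for good. This point does not sink.
- catch (a joint): How far the catch is in, m: 0 as found (pad flush), 0.006 fully in, on its stop; unmoved by pressing blanks. Its pad sinks level, straight down, against about 3 N of friction wherever it is pushed, and stays where left; no spring back. The finger must press on the pad alone: one that also bears on the rigid panel round it is stopped.
- battery_door: Black battery door, 74 (x) by 200 (y) by 4 mm; origin on its hinge, along its far (+x) edge, the door lying to -x of it. Shut, it is flush with the panel, its near edge 44 mm beyond the pads' centre line. Linked to the catch, it rises 0.05 rad per mm of catch travel: 0.3 rad with the catch fully in, near edge then 22 mm above the panel. Not to be touched.
- small_bottle_mid (a point): Bystander: loose brown-white bottle with a black cap, 46 mm across, 85 mm tall, beside the +y end of the pack. The point is half-way up.
- check_weight_mid (a point): Bystander: loose brass check weight with a knob, 30 mm across, 48 mm tall, beside the -y end of the pack. The point is half-way up.
- steel_tweezers: Bystander: loose steel tweezers lying on the desk on the near side of the pack, towards its +y end, 122 mm long, 9 mm high. Origin at the underside's centre.
- marker: Bystander: loose black and white marker pen lying on the near side of the pack, towards its -y end, 135 mm long, 16 mm high. Origin at the underside's centre.

How it is judged:
By the outcome, as a careful person would: the job done as asked, in the order asked, and still so for the second after the job is handed in, with the robot touching nothing.
It also fails if it takes over 51 s, if anything falls off the work surface, if the arm or the gripper's body presses on something with over 40 N, if the wrist force passes 120 N, or if a joint passes its speed limit or range.

ROBOT

A 7-joint arm with a two-finger parallel gripper is mounted at the origin on a cart in front of the work surface, level with it; the furniture and walls round the work are solid. World frame = base frame: x ahead of the robot, y to its left, z up, the work surface at z = 0. Lengths are in m, angles in rad, forces in N, time in s.
With the tool pointing down it reaches from about 0.4 to 0.875 m from the base axis. Payload 6.5 kg.
Tool frame: the origin (TCP) lies at the very end of the fingers, on their centre line; the grasp point (between the pads) lies 19 mm behind it; z points along the fingers, y is the line along which they close (so a half turn about z gives the same grasp; the last joint's range is limited). The gripper opens to 85 mm and grips with 20 to 120 N. Pads are 22 mm wide; open, the fingers measure 114 mm over their backs; the gripper's body (76 mm by 85 mm) begins 54 mm behind the grasp point. The pads swing forward as they close: fully open they stand 13 mm farther back than shut.
Start: joints at [-1.381, 0.536, -0.004, 1.538, 0.003, 1.067, -0.071], TCP at [0.164, 0.629, 0.195] pointing down, gripper open.
Joint ranges: [-2.7, 2.7], [-0.37, 2.16], [-1.27, 1.26], [0.24, 2.4], [-1.31, 4.45], [0.19, 1.91], [-2.76, 2.76]. Speed limits (rad/s): [2.39, 2.39, 3.14, 3.14, 3.14, 3.14, 3.14].

INTERFACE

Orientations are given as a 3x3 rotation matrix whose columns are the frame's x, y, z axes.
In Python, from workcell import monitor, optics, job gives the robot as it stands.
- The arm moves only by the shell command python3 -m pendant 'ROWS' [FORCE]. ROWS is JSON, a list of rows, each a list of 3 entries, a list of its own where there are three numbers: the turn, a rotation vector about the world's x, y, z in rad, then the shift along the world's x, y, z in m, then the closure, from -1 (fully open) to 1 (shut). A call has 1 to 5 rows; each row shifts and turns the commanded pose from where the row before left it; what a row does not reach is not made up. A row lasts 1/10 s, in which the tool goes at most 50 mm and 8.59 degrees, less where a joint would pass 70% of its speed; a pose out of reach is approached as far as the arm can. A call is refused whole if a number of a shift passes 0.05 or a number of a turn 0.15, either way. A call with a gripper value outside its range is refused whole. The fingers move at their own pace and stop on an object; FORCE is the grip in N (left out, the last holds). Time passes only in rows, so rows that do not move let the fingers close. It gives the time, the measured TCP pose, the force and the opening at its end, in the units of the state.
- monitor.get_state(): the state, without advancing time (a new reading comes with each control period).
- optics.camera(name): name is "side" or "top"; returns a dict with "image" (400x640x3 uint8, red, green, blue), "mtx" (3x3 intrinsics, pixels), "dist" ([k1, k2, p1, p2, k3] as OpenCV has them; the pictures are not rectified), "camera_from_world" (4x4, takes a point from world to camera coordinates). Camera axes: x right, y down, z forward; pixel columns grow to the right and rows downward; lengths in m; the calibration is good to about 2 mm. A picture is of the moment at which its call begins. There is no depth.
- job.sign_off(): hands the job in, once; it reports no verdict.
The state is a dict: "time": time; "qpos": joint angles; "qd": joint speeds; "joint_efforts": joint torques, N m; "eef_pos": TCP position; "eef_rot": TCP orientation; "wrist_force": force on the tool from outside, world axes, zero at the start; "wrist_torque": the same for the moment, N m; "finger_gap": finger opening in m.
Only numpy, scipy, OpenCV 4.12 (cv2) and the standard library are available. Lean on these libraries where they do the work, as an engineer would, in place of code of your own. Each camera call takes 0.05 s, during which the arm holds its last target. There are 200 camera calls.

## Working session

There is one attempt and no reset: what is moved stays moved. The work goes in short steps, Python scripts to look and compute and a shell command to move; the robot and the scene stay as the last step left them, time stands still between calls to the robot, and variables do not carry over. Pictures are saved under pics/ and viewed, on a budget of 10 in all, crops included, one or two more only if the job needs it, and the job is handed in when it is done.

```bash
mkdir -p pics
python3 - <<'E'
from workcell import monitor, optics
import cv2
for n in("top","side"):
    c=optics.camera(n); cv2.imwrite(f"pics/{n}0.png",c["image"][:,:,::-1]); print(c["mtx"],c["dist"],c["camera_from_world"])
s=monitor.get_state();print(s["time"],s["eef_pos"],s["eef_rot"],s["wrist_force"],s["finger_gap"])
E
```

```text
[[424.61215378   0.         319.06248901]
 [  0.         424.61215378 197.29945092]
 [  0.           0.           1.        ]] [-0.02317653  0.          0.          0.          0.        ] [[-0.02548648 -0.9996743   0.00131994  0.09795863]
 [-0.97458236  0.02455274 -0.22267999  0.52805476]
 [ 0.22257506 -0.00696172 -0.9748907   0.86463691]
 [ 0.          0.          0.          1.        ]]
[[378.04687647   0.         317.68052727]
 [  0.         378.04687647 202.38712121]
 [  0.           0.           1.        ]] [0.00802152 0.         0.         0.         0.        ] [[ 0.93408085 -0.35613659 -0.02568439 -0.43649521]
 [-0.19512006 -0.44887354 -0.87203251  0.19152916]
 [ 0.29903364  0.81956041 -0.48877358  0.65713655]
 [ 0.          0.          0.          1.        ]]
0.1 [0.16431546 0.62823927 0.19437813] [[-9.67485554e-01  2.52926120e-01 -2.84005115e-04]
 [ 2.52926248e-01  9.67484268e-01 -1.58221962e-03]
 [-1.25414187e-04 -1.60260697e-03 -9.99998708e-01]] [-0.93127302  0.63935913 -0.14647892] 0.08512261696106885
```

View pics/top0.png

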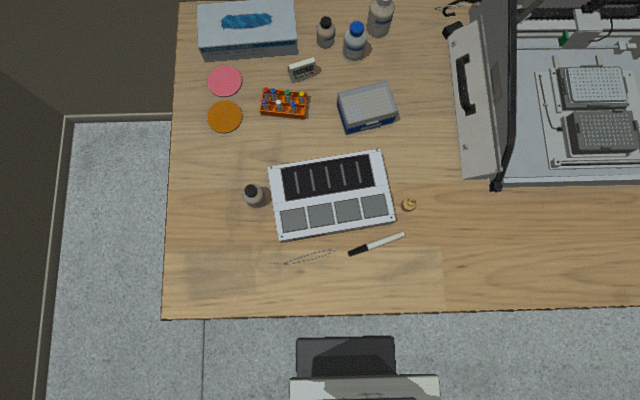

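View pics/side0.png

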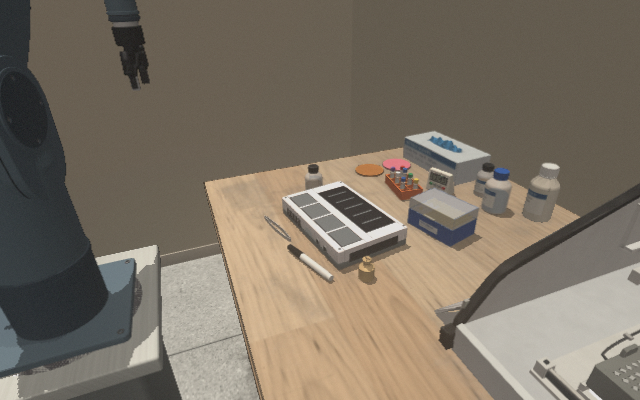

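The top view shows the pads at about (293,219), (320,215), (346,210) and (374,206), with the door above them. The bottle is at (253,195), the weight at (409,204), the tweezers at (310,257) and the marker at (376,244).

```bash
cat > h.py <<'E'
import numpy as np, cv2
def ray(c,uv,z):
    p=cv2.undistortPoints(np.float64(uv).reshape(-1,1,2),c["mtx"],np.float64(c["dist"])).reshape(-1,2)
    T=c["camera_from_world"];R=T[:3,:3];o=-R.T@T[:3,3]
    d=np.c_[p,np.ones(len(p))]@R
    return o+d*((z-o[2])/d[:,2])[:,None]
E
python3 - <<'E'
from workcell import optics
from h import *
c=optics.camera("top"); im=c["image"].astype(int)
g=im.mean(2); sat=im.max(2)-im.min(2)
print(im[219,293],im[215,320],im[235,290])
m=((abs(g-im[219,293].mean())<25)&(sat<25)).astype(np.uint8)
m[:185]=0;m[240:]=0;m[:,:270]=0;m[:,400:]=0
m=cv2.morphologyEx(m,cv2.MORPH_OPEN,np.ones((3,3)))
n,l,st,ce=cv2.connectedComponentsWithStats(m)
P=[]
for i in range(1,n):
    if st[i,4]>200: P.append(ce[i]);print(st[i],ce[i])
P=np.array(sorted(P,key=lambda p:p[0]));W=ray(c,P,.045);print(W,np.linalg.norm(np.diff(W,axis=0),axis=1))
d=W[0]-W[-1];print("yaw",np.arctan2(-d[0],d[1]))
# door
dm=((g<45)).astype(np.uint8);dm[:145]=0;dm[205:]=0;dm[:,:272]=0;dm[:,385:]=0
dm=cv2.morphologyEx(dm,cv2.MORPH_CLOSE,np.ones((5,5)))
k=max(cv2.findContours(dm,0,2)[0],key=cv2.contourArea);r=cv2.boxPoints(cv2.minAreaRect(k));print(r,ray(c,r,.045))
print(ray(c,[(253,195),(409,204)],.04),ray(c,[(310,257),(376,244)],.01))
E
```

```text
[106 114 114] [103 108 106] [180 188 191]
[362 194  26  23 486] [374.29012346 205.41152263]
[334 198  28  25 493] [347.29006085 210.07505071]
[307 203  28  24 508] [320.57480315 214.80708661]
[281 208  26  25 515] [293.46407767 219.30873786]
[[ 0.48575478  0.14163195  0.045     ]
 [ 0.49425789  0.08213471  0.045     ]
 [ 0.50333277  0.02318961  0.045     ]
 [ 0.51228283 -0.03671646  0.045     ]] [0.06010179 0.05963957 0.06057096]
yaw 0.14766021523714815
[[280.91888 168.51352]
 [368.32428 153.94595]
 [373.54053 185.24326]
 [286.13513 199.81082]] [[ 0.60214223  0.16841647  0.045     ]
 [ 0.63158827 -0.02970555  0.045     ]
 [ 0.55814903 -0.03754535  0.045     ]
 [ 0.5298164   0.15728395  0.045     ]]
[[ 0.54376986  0.23134618  0.04      ]
 [ 0.51454664 -0.11465559  0.04      ]] [[ 0.40593579  0.10782874  0.01      ]
 [ 0.43110585 -0.04065699  0.01      ]]
```

Pad spacing measures 59.6–60.6 mm, which matches the given 60 mm, and the yaw is about 0.148. I'll move above pad 1 with the fingers shut and the tool aligned to the pack.

```bash
python3 -m pendant '[[[0,0,0.08],[0.025,-0.0375,0],1],[[0,0,0.08],[0.025,-0.0375,0],1],[[0,0,0.08],[0.025,-0.0375,0],1],[[0,0,0.08],[0.025,-0.0375,0],1],[[0,0,0.08],[0.025,-0.0375,0],1]]' 20
python3 -m pendant '[[[0,0,0],[0.025,-0.0375,0],1],[[0,0,0],[0.025,-0.0375,0],1],[[0,0,0],[0.025,-0.0375,0],1],[[0,0,0],[0.025,-0.0375,0],1],[[0,0,0],[0.025,-0.0375,0],1]]'
python3 -m pendant '[[[0,0,0],[0.025,-0.0375,0],1],[[0,0,0],[0.025,-0.0375,0],1],[[0,0,0],[0.02,-0.035,0],1],[[0,0,0],[0,0,0],1],[[0,0,0],[0,0,0],1]]'
```

```text
time: 0.65
eef_pos: [0.2902, 0.4395, 0.195]
eef_rot: [[-0.989, -0.147, 0.0], [-0.147, 0.989, -0.0], [-0.0, -0.0, -1.0]]
wrist_force: [1.9, 0.5, -0.3]
finger_gap: 0.0123
time: 1.15
eef_pos: [0.4151, 0.2521, 0.1952]
eef_rot: [[-0.99, -0.144, 0.0], [-0.144, 0.99, 0.0], [-0.0, 0.0, -1.0]]
wrist_force: [0.4, 0.7, 0.1]
finger_gap: -0.0
time: 1.65
eef_pos: [0.4845, 0.1431, 0.195]
eef_rot: [[-0.99, -0.141, -0.001], [-0.141, 0.99, -0.0], [0.001, -0.0, -1.0]]
wrist_force: [-0.6, 0.8, 0.2]
finger_gap: 0.0001
```

```bash
python3 -m pendant '[[[0,0,0],[0,0,-0.04],1],[[0,0,0],[0,0,-0.04],1],[[0,0,0],[0,0,-0.04],1],[[0,0,0],[0,0,-0.01],1],[[0,0,0],[0,0,0],1]]'
python3 - <<'E'
from workcell import optics
from h import *
o=[]
c=optics.camera("top");o.append(cv2.resize(c["image"][120:280,220:440],(800,582),interpolation=2))
cv2.imwrite("pics/top1.png",o[0][:,:,::-1])
c=optics.camera("side");cv2.imwrite("pics/side1.png",cv2.resize(c["image"][130:290,230:450],(800,582),interpolation=2)[:,:,::-1])
E
```

```text
time: 2.15
eef_pos: [0.4828, 0.1447, 0.0643]
eef_rot: [[-0.989, -0.146, -0.003], [-0.146, 0.989, -0.001], [0.003, -0.0, -1.0]]
wrist_force: [-0.1, 0.6, 0.3]
finger_gap: 0.0001
```

View pics/side1.png

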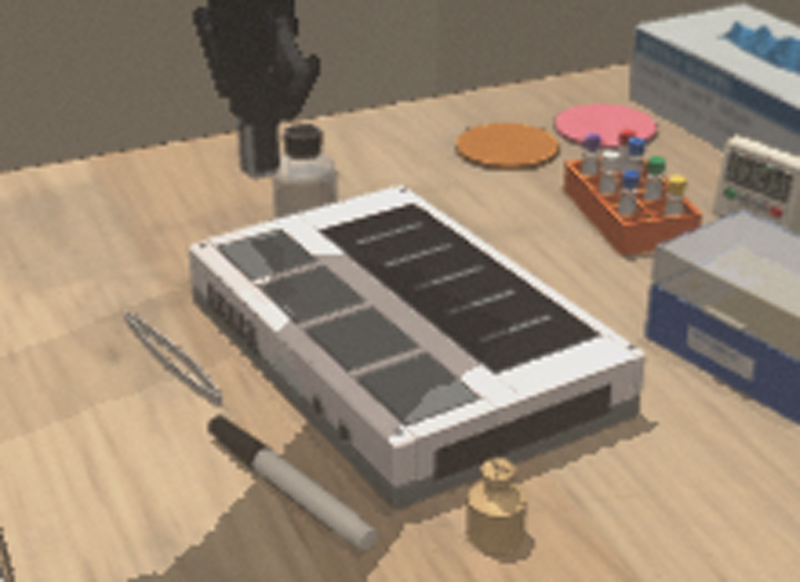

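The tip appears at crop (258,175), higher above pad 1 (262,252) than a 20 mm gap would give. I'll compare that with the projected TCP.

Run:
```python
from workcell import optics,monitor
from h import *
s=monitor.get_state();p=s["eef_pos"];print(s["time"],p,s["qd"].round(3) if hasattr(s["qd"],"round") else s["qd"])
for n in("top","side"):
    c=optics.camera(n);T=c["camera_from_world"]
    q=cv2.projectPoints(np.array([p,[.4858,.1416,.045]],float),cv2.Rodrigues(T[:3,:3])[0],T[:3,3],c["mtx"],np.float64(c["dist"]))[0].reshape(-1,2)
    print(n,q,(q-([230,130] if n=="side" else [220,120]))/.275)
    cv2.imwrite(f"pics/{n}2.png",cv2.resize(c["image"][120:280,220:440],(800,582),interpolation=2)[:,:,::-1])
```

```text
2.25 [0.48536144 0.14492799 0.06659618] [ 0.003 -0.018  0.005 -0.009  0.001 -0.004  0.002]
top [[291.34202579 217.78803453]
 [293.47844375 219.28797706]] [[259.42554833 355.59285283]
 [267.1943409  361.0471893 ]]
side [[302.16989978 191.19530712]
 [303.21423987 199.83063463]] [[262.43599921 222.52838951]
 [266.23359954 253.92958047]]
```

View pics/top2.png

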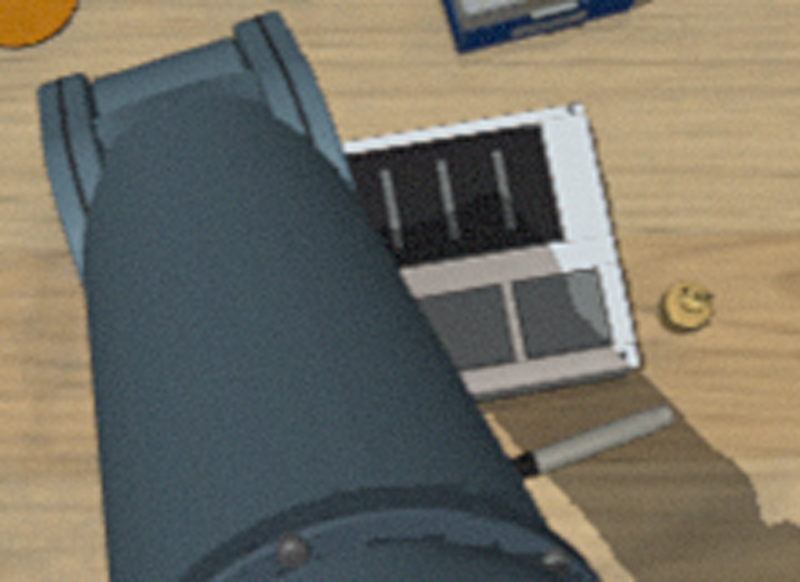

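The top view is blocked by the arm and shows only pads 3 and 4 clearly. I'll zoom in on the tip in the side view.

Run:
```python
import cv2
from workcell import optics
im=optics.camera("side")["image"]
cv2.imwrite("pics/side3.png",cv2.resize(im[120:220,270:370],(600,600),interpolation=0)[:,:,::-1])
```

```text
(no output)
```

View pics/side3.png

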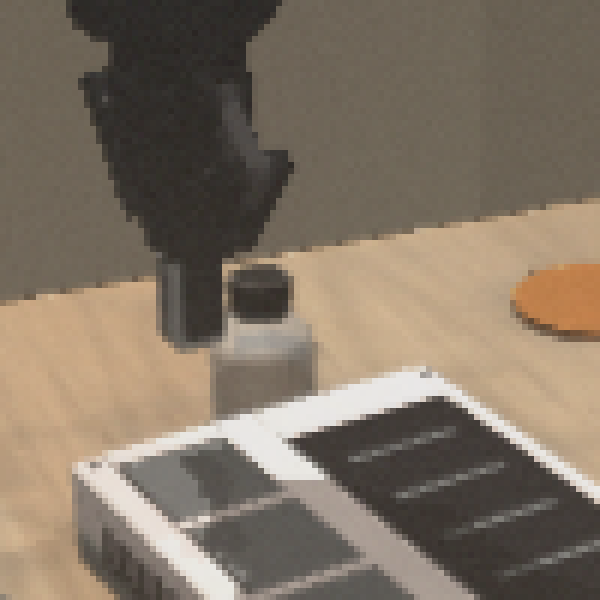

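Run:
```python
from workcell import optics,monitor
from h import *
s=monitor.get_state();print(s["time"],s["eef_pos"])
c=optics.camera("side");T=c["camera_from_world"]
pr=lambda P:cv2.projectPoints(np.array(P,float),cv2.Rodrigues(T[:3,:3])[0],T[:3,3],c["mtx"],np.float64(c["dist"]))[0].reshape(-1,2).round(1)
x,y,z=s["eef_pos"]
print(pr([[x,y,h] for h in (.066,.08,.09,.1,.11)]))
for h in(.066,.08,.09,.1):print(h,ray(c,[(302.5,177.5)],h))
R=np.array([[-.9675,.2529],[.2529,.9675]]);yy=R[:,1]
print("start TCP",pr([[.1643,.6282,.1944],[.1643+.05*yy[0],.6282+.05*yy[1],.207],[.1643-.05*yy[0],.6282-.05*yy[1],.207]]))
b=ray(c,[(313,190)],0.0);print("bottle",pr([[.541,.228,0],[.541,.228,.085]]))
```

```text
2.4 [0.48583941 0.14456305 0.06694816]
[[302.4 191.4]
 [302.2 186.1]
 [302.  182.3]
 [301.8 178.4]
 [301.6 174.4]]
0.066 [[0.51062871 0.21656553 0.066     ]]
0.08 [[0.50170271 0.18847666 0.08      ]]
0.09 [[0.49532699 0.16841318 0.09      ]]
0.1 [[0.48895127 0.14834969 0.1       ]]
start TCP [[145.5 104.1]
 [149.1  95.8]
 [139.3 104.2]]
bottle [[313.  196.2]
 [312.  166.9]]
```

The image puts the tip about 33 mm higher than the reported TCP, with the xy agreeing, and the start picture shows the same offset. I'll descend carefully and let contact force decide.

```bash
python3 -m pendant '[[[0,0,0],[0,-0.003,-0.005],1],[[0,0,0],[0,0,-0.005],1],[[0,0,0],[0,0,-0.003],1],[[0,0,0],[0,0,-0.002],1],[[0,0,0],[0,0,0],1]]'
python3 -m pendant '[[[0,0,0],[0,0,-0.002],1],[[0,0,0],[0,0,-0.001],1],[[0,0,0],[0,0,-0.001],1],[[0,0,0],[0,0,-0.001],1],[[0,0,0],[0,0,0],1]]'
python3 -m pendant '[[[0,0,0],[0,0,-0.001],1],[[0,0,0],[0,0,-0.001],1],[[0,0,0],[0,0,0],1]]'
```

```text
time: 2.95
eef_pos: [0.4842, 0.1408, 0.0498]
eef_rot: [[-0.99, -0.144, -0.001], [-0.144, 0.99, -0.0], [0.001, -0.0, -1.0]]
wrist_force: [-0.6, -0.6, -0.5]
finger_gap: 0.0
time: 3.45
eef_pos: [0.4844, 0.1408, 0.0451]
eef_rot: [[-0.99, -0.144, -0.0], [-0.144, 0.99, -0.0], [0.0, -0.0, -1.0]]
wrist_force: [-0.5, 0.3, -0.2]
finger_gap: 0.0
time: 3.75
eef_pos: [0.4844, 0.1408, 0.0431]
eef_rot: [[-0.99, -0.144, -0.0], [-0.144, 0.99, -0.0], [0.0, -0.0, -1.0]]
wrist_force: [0.3, -0.2, -0.9]
finger_gap: -0.0002
```

Run:
```python
import cv2
from workcell import optics
im=optics.camera("side")["image"]
cv2.imwrite("pics/side4.png",cv2.resize(im[140:220,270:370],(800,640)[:2] and (750,600),interpolation=0)[:,:,::-1])
```

```text
(no output)
```

View pics/side4.png

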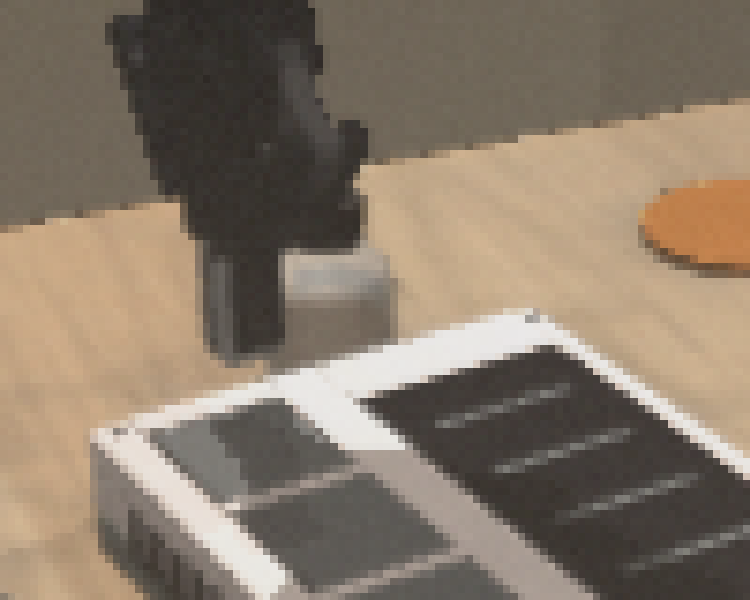

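The tip, at pixel (302.7,188), still shows clear of the pack although z reads 0.043 with no force. It could be about 30 mm too high, or displaced sideways towards the bottle. Testing over pad 3, away from the bottle, is safe either way.

```bash
python3 -m pendant '[[[0,0,0],[0,0,0.022],1],[[0,0,0],[0.006,-0.039,0],1],[[0,0,0],[0.006,-0.039,0],1],[[0,0,0],[0.007,-0.04,0],1],[[0,0,0],[0,0,0],1]]'
python3 - <<'E'
import cv2,numpy as np
from workcell import optics
a=optics.camera("side")["image"][120:260,250:400]; b=optics.camera("top")["image"][120:260,260:410]
o=np.hstack([cv2.resize(a,(400,373)),cv2.resize(b,(400,373))])
cv2.imwrite("pics/both5.png",o[:,:,::-1])
E
```

```text
time: 4.3
eef_pos: [0.5042, 0.0159, 0.0655]
eef_rot: [[-0.991, -0.135, 0.001], [-0.135, 0.991, -0.003], [-0.001, -0.003, -1.0]]
wrist_force: [0.5, -0.3, -0.8]
finger_gap: -0.0001
```

View pics/both5.png

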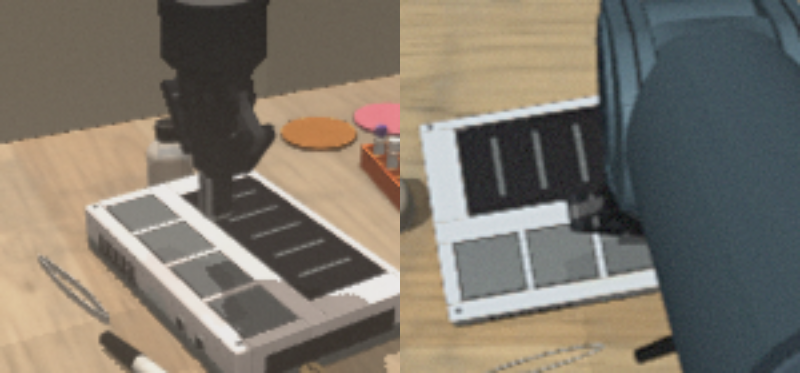

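Run:
```python
import cv2,numpy as np
from workcell import optics
a=optics.camera("side")["image"][160:220,305:365]; b=optics.camera("top")["image"][175:235,300:360]
o=np.hstack([cv2.resize(np.clip(x*1.5,0,255).astype('uint8'),(400,400),interpolation=0) for x in(a,b)])
cv2.imwrite("pics/both6.png",o[:,:,::-1])
```

```text
(no output)
```

View pics/both6.png

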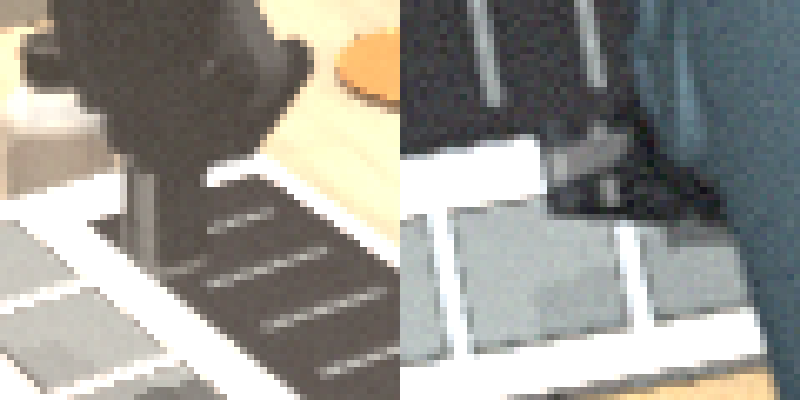

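Run:
```python
from workcell import optics,monitor
from h import *
s=monitor.get_state();print(s["time"],s["eef_pos"],s["eef_rot"])
c=optics.camera("side");t=optics.camera("top");T=t["camera_from_world"]
pr=lambda P:cv2.projectPoints(np.array(P,float),cv2.Rodrigues(T[:3,:3])[0],T[:3,3],t["mtx"],np.float64(t["dist"]))[0].reshape(-1,2).round(1)
for h in(.05,.0655,.08,.09,.1,.11,.12):
    w=ray(c,[(331,200.5)],h);print(h,w.round(3),pr(w),(pr(w)-[300,175])*6.667+[400,0])
p=s["eef_pos"]
for h in (.0655,.1,.13,.16): print(h,pr([[p[0],p[1],h]]), (pr([[p[0],p[1],h]])-[300,175])*6.667+[400,0])
```

```text
4.5 [0.50330974 0.02403453 0.06514345] [[-9.89427995e-01 -1.45024864e-01 -1.76838980e-04]
 [-1.45024952e-01  9.89427763e-01  6.82353629e-04]
 [ 7.60111538e-05  7.00785848e-04 -9.99999752e-01]]
0.05 [[0.541 0.104 0.05 ]] [[310.1 193.6]] [[467.3367 124.0062]]
0.0655 [[0.531 0.078 0.066]] [[322.  196.4]] [[546.674  142.6738]]
0.08 [[0.521 0.054 0.08 ]] [[333.6 199.1]] [[624.0112 160.6747]]
0.09 [[0.514 0.037 0.09 ]] [[341.8 201.1]] [[678.6806 174.0087]]
0.1 [[0.507 0.021 0.1  ]] [[350.2 203.1]] [[734.6834 187.3427]]
0.11 [[0.5   0.004 0.11 ]] [[358.9 205.1]] [[792.6863 200.6767]]
0.12 [[ 0.493 -0.013  0.12 ]] [[367.7 207.2]] [[851.3559 214.6774]]
0.0655 [[347.5 208.3]] [[716.6825 222.0111]]
0.1 [[348.6 205. ]] [[724.0162 200.01  ]]
0.13 [[349.7 201.9]] [[731.3499 179.3423]]
0.16 [[350.8 198.6]] [[738.6836 157.3412]]
```

Run:
```python
from workcell import optics
from h import *
c=optics.camera("side");t=optics.camera("top")
for uv in[(308,167),(309.5,169),(311,172)]:
  for tv in [(322,196),(325,199),(328,200)]:
    f=lambda h:np.linalg.norm(ray(c,[uv],h)-ray(t,[tv],h))
    hs=np.arange(.03,.25,.002);h=min(hs,key=f);print(uv,tv,h,f(h).round(4),ray(t,[tv],h).round(3))
# nearest hypotheses for the tip edge in the top view
```

```text
(308, 167) (322, 196) 0.1520000000000001 0.0298 [[0.512 0.079 0.152]]
(308, 167) (325, 199) 0.1560000000000001 0.0251 [[0.505 0.074 0.156]]
(308, 167) (328, 200) 0.1580000000000001 0.0243 [[0.502 0.068 0.158]]
(309.5, 169) (322, 196) 0.1480000000000001 0.0279 [[0.513 0.079 0.148]]
(309.5, 169) (325, 199) 0.1520000000000001 0.0232 [[0.506 0.074 0.152]]
(309.5, 169) (328, 200) 0.1540000000000001 0.0224 [[0.503 0.068 0.154]]
(311, 172) (322, 196) 0.1400000000000001 0.0266 [[0.514 0.079 0.14 ]]
(311, 172) (325, 199) 0.1440000000000001 0.0218 [[0.507 0.074 0.144]]
(311, 172) (328, 200) 0.1460000000000001 0.0211 [[0.505 0.068 0.146]]
```

The triangulated knuckle lies about 50 mm to +y of the tool axis, which favours "tip higher than reported". To settle it, I'll move further towards -y, where the top camera can see the tip.

```bash
python3 -m pendant '[[[0,0,0],[0,0,0.03],1],[[0,0,0],[0,-0.045,0.01],1],[[0,0,0],[0,-0.045,0],1],[[0,0,0],[0,-0.045,0],1],[[0,0,0],[0,-0.045,0],1]]'
python3 -m pendant '[[[0,0,0],[0,0,0],1],[[0,0,0],[0,0,0],1]]'
python3 - <<'E'
import cv2,numpy as np
from workcell import optics
S=optics.camera("side")["image"];T=optics.camera("top")["image"]
a=S[150:250,340:440]; b=T[150:250,345:445]
o=np.hstack([cv2.resize(np.clip(x*1.5,0,255).astype('uint8'),(400,400),interpolation=0) for x in(a,b)])
cv2.imwrite("pics/both7.png",o[:,:,::-1])
E
```

```text
time: 5.2
eef_pos: [0.5036, -0.1581, 0.1054]
eef_rot: [[-0.989, -0.145, 0.001], [-0.145, 0.989, 0.0], [-0.001, 0.0, -1.0]]
wrist_force: [1.1, -0.1, -0.2]
finger_gap: -0.0001
time: 5.4
eef_pos: [0.5033, -0.1576, 0.1051]
eef_rot: [[-0.99, -0.142, -0.0], [-0.142, 0.99, 0.0], [0.0, 0.0, -1.0]]
wrist_force: [-0.2, -0.8, 0.6]
finger_gap: -0.0003
```

View pics/both7.png

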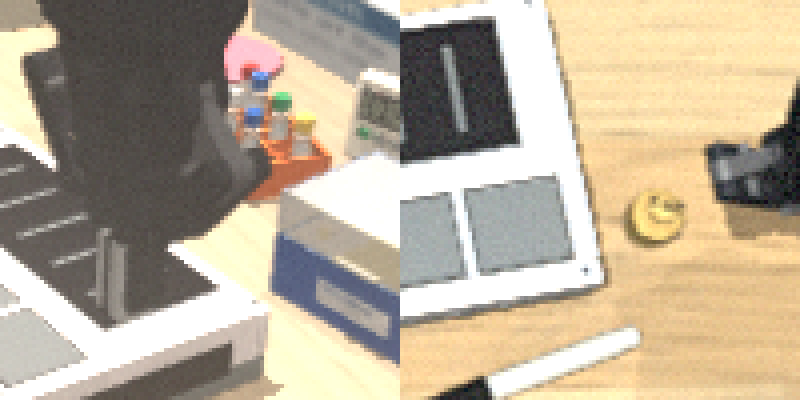

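The side view has the tip at about pixel (371,230). The top view shows only the +y knuckle, and the crop cut off the rest.

Run:
```python
from workcell import optics,monitor
from h import *
c=optics.camera("side");t=optics.camera("top");T=t["camera_from_world"]
pr=lambda P:cv2.projectPoints(np.array(P,float),cv2.Rodrigues(T[:3,:3])[0],T[:3,3],t["mtx"],np.float64(t["dist"]))[0].reshape(-1,2).round(1)
im=cv2.resize(np.clip(t["image"][150:250,415:515]*1.8,0,255).astype(np.uint8),(600,600),interpolation=0)
for h in(.09,.105,.12,.14,.15):
    w=ray(c,[(371,230)],h);q=pr(w);print(h,w.round(3),q,((q-[415,150])*6).round())
cv2.imwrite("pics/top8.png",im[:,:,::-1])
```

```text
0.09 [[ 0.538 -0.095  0.09 ]] [[404.  188.3]] [[-66. 230.]]
0.105 [[ 0.527 -0.115  0.105]] [[415.4 191.5]] [[  2. 249.]]
0.12 [[ 0.516 -0.135  0.12 ]] [[427.1 194.9]] [[ 73. 269.]]
0.14 [[ 0.501 -0.162  0.14 ]] [[443.5 199.6]] [[171. 298.]]
0.15 [[ 0.494 -0.175  0.15 ]] [[452.1 202.1]] [[223. 313.]]
```

View pics/top8.png

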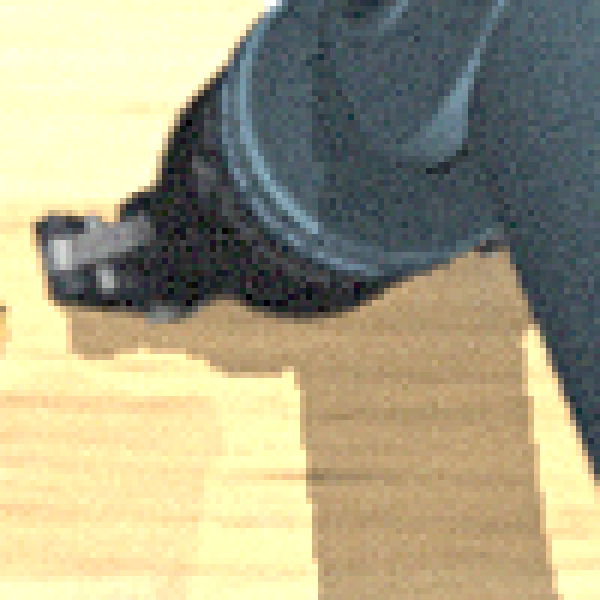

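The light tip peeks out at about (170,312) in this crop, matching the ray solution (0.501,-0.162,0.140). So xy agrees with the TCP, and the real finger ends about 35 mm short of the reported point. Contact should come at a reported z of about 0.010. I'll try pad 4 first.

```bash
python3 -m pendant '[[[0,0,0],[0.003,0.04,0],1],[[0,0,0],[0.003,0.04,0],1],[[0,0,0],[0.003,0.041,0],1],[[0,0,0],[0,0,-0.03],1],[[0,0,0],[0,0,-0.03],1]]'
python3 -m pendant '[[[0,0,0],[0,0,-0.02],1],[[0,0,0],[0,0,-0.006],1],[[0,0,0],[0,0,-0.003],1],[[0,0,0],[0,0,-0.002],1],[[0,0,0],[0,0,0],1]]'
for i in 1 2 3; do python3 -m pendant '[[[0,0,0],[0,0,-0.001],1],[[0,0,0],[0,0,0],1]]' | grep -v -e gap -e rot; done
```

```text
time: 6.1
eef_pos: [0.5137, -0.0326, 0.0452]
eef_rot: [[-0.989, -0.15, 0.003], [-0.15, 0.989, 0.001], [-0.003, 0.001, -1.0]]
wrist_force: [0.3, -0.6, -0.8]
finger_gap: 0.0002
time: 6.6
eef_pos: [0.5132, -0.036, 0.0149]
eef_rot: [[-0.99, -0.144, 0.001], [-0.144, 0.99, 0.0], [-0.001, -0.0, -1.0]]
wrist_force: [0.9, -0.2, 0.1]
finger_gap: -0.0001
time: 6.8
eef_pos: [0.5129, -0.0362, 0.0137]
wrist_force: [0.0, 0.2, -0.3]
time: 7.0
eef_pos: [0.5125, -0.0362, 0.0122]
wrist_force: [0.4, 0.3, -0.7]
time: 7.2
eef_pos: [0.5123, -0.0361, 0.0111]
wrist_force: [-0.0, -0.4, 0.8]
```

```bash
for i in 1 2 3 4 5; do python3 -m pendant '[[[0,0,0],[0,0,-0.001],1],[[0,0,0],[0,0,0],1]]' | grep -e pos -e force; done
```

```text
eef_pos: [0.5124, -0.0362, 0.0101]
wrist_force: [0.2, -0.6, 0.1]
eef_pos: [0.5123, -0.0362, 0.009]
wrist_force: [-0.1, -0.8, -0.9]
eef_pos: [0.5125, -0.0362, 0.0084]
wrist_force: [-1.9, 0.4, 4.3]
eef_pos: [0.5126, -0.0362, 0.0078]
wrist_force: [-2.6, 0.2, 9.7]
eef_pos: [0.5126, -0.0362, 0.0071]
wrist_force: [-4.1, 0.6, 14.0]
```

Contact came at z ≈ 0.0088, and force then rose about 8 N/mm to 14 N, so pad 4 is a blank. Next is pad 3.

```bash
python3 -m pendant '[[[0,0,0],[0,0,0.014],1],[[0,0,0],[-0.0045,0.03,0],1],[[0,0,0],[-0.0045,0.03,0],1],[[0,0,0],[0,0,-0.01],1],[[0,0,0],[0,0,0],1]]'|grep -e pos -e force
for i in 1 2 3 4 5; do python3 -m pendant '[[[0,0,0],[0,0,-0.001],1],[[0,0,0],[0,0,0],1]]' | grep -e pos -e force; done
```

```text
eef_pos: [0.5028, 0.0244, 0.0096]
wrist_force: [0.4, -0.4, -0.6]
eef_pos: [0.5036, 0.0225, 0.0093]
wrist_force: [0.8, 0.6, 0.5]
eef_pos: [0.5038, 0.0228, 0.0084]
wrist_force: [0.1, -1.4, 2.4]
eef_pos: [0.5037, 0.0233, 0.0073]
wrist_force: [-0.8, -1.5, 2.3]
eef_pos: [0.5037, 0.0237, 0.0062]
wrist_force: [0.3, -1.6, 1.9]
eef_pos: [0.5036, 0.0238, 0.0051]
wrist_force: [0.8, -1.7, 2.7]
```

Pad 3 sinks at a steady 2.5 N or so, so it is the catch. I'll press on to its stop.

```bash
for i in 1 2 3 4 5 6; do python3 -m pendant '[[[0,0,0],[0,0,-0.001],1],[[0,0,0],[0,0,0],1]]' | grep -e pos -e force; done
```

```text
eef_pos: [0.5036, 0.0239, 0.0041]
wrist_force: [0.5, -2.1, 2.9]
eef_pos: [0.5036, 0.0239, 0.0031]
wrist_force: [0.3, -0.7, 2.3]
eef_pos: [0.5037, 0.0239, 0.0023]
wrist_force: [-0.0, -2.2, 5.1]
eef_pos: [0.5037, 0.024, 0.0017]
wrist_force: [-1.6, -1.0, 10.9]
eef_pos: [0.5038, 0.0239, 0.001]
wrist_force: [-2.7, -2.0, 15.1]
eef_pos: [0.5039, 0.0239, 0.0004]
wrist_force: [-3.1, -1.6, 20.1]
```

It is on its stop: force rose to 20 N after about 6 mm of sinking. I'll retract straight up, move clear to the side and check.

```bash
python3 -m pendant '[[[0,0,0],[0,0,0.01],1],[[0,0,0],[0,0,0.03],1],[[0,0,0],[0,0,0.04],1],[[0,0,0],[0,0,0.04],1],[[0,0,0],[0,0,0.04],1]]'|grep -e pos -e force
python3 -m pendant '[[[0,0,0],[-0.01,0.045,0],1],[[0,0,0],[-0.01,0.045,0],1],[[0,0,0],[-0.01,0.045,0],1],[[0,0,0],[-0.015,0.045,0],1],[[0,0,0],[-0.015,0.045,0],1]]'|grep -e pos
python3 -m pendant '[[[0,0,0],[-0.015,0.045,0],1],[[0,0,0],[-0.015,0.045,0],1],[[0,0,0],[-0.01,0.03,0],1],[[0,0,0],[0,0,0],1],[[0,0,0],[0,0,0],1]]'|grep -e pos -e force -e time
python3 - <<'E'
import cv2,numpy as np
from workcell import optics
a=optics.camera("side")["image"][150:300,240:420]; b=optics.camera("top")["image"][135:285,235:415]
o=np.hstack([cv2.resize(x,(400,333)) for x in(a,b)])
cv2.imwrite("pics/both9.png",o[:,:,::-1])
E
```

```text
eef_pos: [0.5023, 0.0244, 0.1604]
wrist_force: [1.9, 0.1, 0.4]
eef_pos: [0.4418, 0.2507, 0.1589]
time: 12.4
eef_pos: [0.4024, 0.3689, 0.1586]
wrist_force: [0.0, -0.8, -0.2]
```

View pics/both9.png

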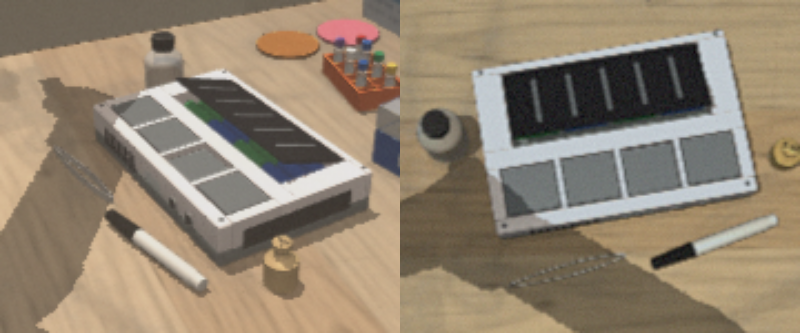

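The side view shows the door raised evenly, with the green and blue interior visible at about (240,140), and pad 3 sunk at about (197,160). The bottle, weight, tweezers and marker are where they were, and the hand is clear.

```bash
python3 -c "
from workcell import job,monitor
s=monitor.get_state();print(s['time'],s['wrist_force']);print(job.sign_off())"
```

```text
12.5 [0.16655016 0.17607119 0.43107406]
the job is handed in; nothing more can be done
None
```

The battery door is ajar and I've handed the job in at 12.5 s. The catch was under pad 3.

- **Pads felt:** Pad 4 was a blank: force rose about 8 N per mm up to 14 N. Pad 3 sank about 6 mm at a steady 2–3 N, then met its stop, where I pressed to 20 N. Pads 1 and 2 were not touched.
- **Last checks:** In the final pictures the door is raised, pad 3 is down, and the bottle, weight, tweezers and marker look unmoved. I judged these by eye and did not measure the door angle. The hand is well clear and the wrist force is close to zero.
- **Disagreement:** The real fingertips ended about 36 mm short of the reported TCP. The two camera views put it at about 35 mm and the touch at pad height gave 36 mm; the horizontal position agreed. I went by the force of contact instead of the reported height.
- **Pictures:** I viewed 11, one over the budget, because of that disagreement.

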